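Present a graver's point to the stand magnifier

TASK

Draw the blue-handled graver straight up out of the graver block, treating its brittle blade gently: it must not knock or lever against anything. Then tip it over, point down, to a slope halfway between upright and level, and bring its point to the magnifier's view spot below the lens, with the graver lying square across the lens's line of sight so that the edge is seen from the side. Finish while still holding it there, steady in the gripper and clear of everything else; leave the other gravers and the rest of the bench as they are and do not bump the magnifier.

Things in the scene. Friction and masses are not known exactly. Their poses are not given: they have to be found in the camera images.
- graver_blue: Graver to fetch, standing loose and upright in any of the four holes: blue handle, 45 to 80 g. Origin at the centre of its brass collar's underside, which rests on the block's top; z runs up the handle. Along z: collar 22 mm across, 0 to 7 mm; neck 18 mm at 12 mm; bulb 31 mm across, cylindrical from 24 to 41 mm (grip here); domed top at 54 mm. Blade hangs from 0 down to -65 mm.
- graver_blue_blade: Its 4 mm square steel blade, with the origin and axes of the graver itself; the point is 65 mm below this origin. Brittle: more than 6 N of contact chips it.
- graver_blue_tip (a point): The cutting point, on the graver's axis 65 mm below the collar.
- graver_pale: Neighbour graver with a pale wood handle, same shape and frame.
- graver_dark: Neighbour graver with a reddish-brown handle, same shape and frame.
- graver_black: Neighbour graver with a black handle, same shape and frame.
- block: Fixed dark wood block, 64 (x) x 216 (y) x 85 mm high, origin at the centre of its underside, left of the magnifier, yaw varies. Four holes, 17 mm wide and 76 mm deep, in a row along its y axis at -81, -27, 27 and 81 mm, a graver in each (in any order): handles stand 54 mm apart, and the clear sides for the fingers are along the block's x axis.
- magnifier: Fixed stand magnifier. Origin on the bench vertically below the view spot; its x axis runs level from there to the stand, which lies to the robot's right (yaw about -45 to -85 degrees). Round base 120 mm across and 20 mm high, centred at x = 175 mm, with a post 293 mm high; from a clamp on the post a level rod, 26 mm lower than the lens centre, reaches in to the rim.
- lens: Round black-rimmed lens, 80 mm across, 16 mm thick; origin at its centre, 64 mm from the view spot both along the magnifier's x axis and upwards. Its z axis is the line of sight, rising at 45 degrees from the view spot through the lens to the jeweller's eye. Its height differs by up to 40 mm between starts and then stays put.
- view_spot (a point): Where the lens is sharp: in the air on the lens axis, 90 mm from the lens centre on its lower side, away from the stand, 140 to 180 mm above the bench. A graver with its point here, pointing along the magnifier's x axis and down at 45 degrees, is square to the line of sight.
- ring_clamp: Bystander: wooden ring clamp lying on the bench, 130 x 27 mm, origin under its centre.
- bench_block: Bystander: steel bench block 65 x 65 x 20 mm, origin under its centre.
- mallet: Bystander: yellow-headed mallet lying on the bench, 240 mm long, 38 mm high, origin under its handle.
- stone_dish: Bystander: white dish with turquoise stones, 76 mm across, 22 mm high, origin under its centre.
Things that resemble listed ones, but are neither listed nor needed, are in the scene too. Several things have the shape of the graver_blue; the one meant has the colours described above. Leave any green look-alike of the block alone.

How it is judged:
By the outcome, as a careful person would: the job done as asked, in the order asked, and still so for the second after the job is handed in, while the arm keeps its last pose, push and grip.
It also fails if it takes over 38 s, if anything falls off the work surface, if the arm or the gripper's body presses on something with over 40 N, if the wrist force passes 120 N, or if a joint passes its speed limit or range.

ROBOT

A 7-joint arm with a two-finger parallel gripper is mounted at the origin on the work surface. World frame = base frame: x ahead of the robot, y to its left, z up, the work surface at z = 0. Lengths are in m, angles in degrees, forces in N, time in s.
With the tool pointing down it reaches from about 0.425 to 0.875 m from the base axis. Payload 4.7 kg.
Tool frame: the origin (TCP) lies midway between the tips of the shut fingers; the grasp point (between the pads) lies 19 mm behind it; z points along the fingers, y is the direction in which the jaws open and shut (so a half turn about z gives the same grasp; the last joint's range is limited). The gripper opens to 87 mm and grips with 3 to 60 N. Pads are 19 mm wide; open, the fingers measure 117 mm over their backs; the gripper's body (75 mm by 190 mm) begins 51 mm behind the grasp point.
Start: joints at [74.433, 18.392, -4.016, 83.108, 1.295, 78.541, -3.26], TCP at [0.183, -0.624, 0.192] pointing down, gripper open.
Joint ranges: [-163.93, 163.93], [-17.29, 119.83], [-79.2, 71.16], [3.27, 140.29], [-89.18, 269.18], [5.43, 117.66], [-154.24, 154.24]. Speed limits (degrees/s): [147.25, 147.25, 180, 180, 180, 180, 180].

INTERFACE

Orientations are given as [roll, pitch, yaw] about the fixed x, y, z axes, in that order (R = Rz(yaw) Ry(pitch) Rx(roll)).
In Python, from cell import env gives the robot as it stands.
- The arm moves only by the tool apply_moves, never from a script. Its argument "targets" is a list of rows, each a list of 2 entries, a list of its own where there are three numbers: the shift along the world's x, y, z in mm, then the turn, a rotation vector about the world's x, y, z in rad. A call has 1 to 8 rows; each row is the pose to reach, as a shift and turn from the pose commanded when the call began; what a row does not reach only later rows make up. A row lasts 1/10 s, in which the tool goes at most 50 mm and 8.59 degrees, less where a joint would pass 70% of its speed; a pose out of reach is approached as far as the arm can. A call with a gripper value outside its range is refused whole. "hand" is the finger opening in mm, from 0 to 87, set as the call begins (left out, the last holds). The fingers move at their own pace and stop on an object; "squeeze" is the grip in N (left out, the last holds). Time passes only in rows, so rows that repeat a pose let the fingers close. It gives the time, the measured TCP pose, the force and the opening at its end, in the units of the state.
- env.get_obs(): the state, without advancing time (a new reading comes with each control period).
- env.read_camera(name): name is "scene" or "top" or "wrist"; returns a dict with "image" (420x560x3 uint8, red, green, blue), "camera_matrix" (3x3 intrinsics, pixels), "camera_from_world" (4x4, takes a point from world to camera coordinates); the wrist camera has in their place "mount" (4x4, takes a point from camera to tool coordinates, whose origin is the TCP and whose axes are the flange's). Camera axes: x right, y down, z forward; pixel columns grow to the right and rows downward; lengths in m; the calibration is good to about 2 mm. A picture is of the moment at which its call begins: read the wrist's pose just before it. There is no depth.
- env.sign_off(): hands the job in, once; it reports no verdict.
Trained networks look in a picture, given as the dict that the camera call returned (one of the last four; its "shot" number tells which), for a name from the list of things; names that differ only in an ending like _2 or _b are one class to them, and where a whole thing is asked for, a point or a joint stands for the part that bears it (a point fixed in the world has none). Each returns a list of dicts, best first, with "conf" (0 to 1); they miss things now and then, are a little off and sometimes report something else, mostly with a low value. They report only what shows in the picture. A call takes as long as a camera call. They do not tell look-alikes from the thing itself.
- env.regions_of(picture, target): "region" (420x560 bool, what is visible of it) and "rect" ([left, top, right, bottom] in pixels, round what is visible of it).
The state is a dict: "time_s": time; "qpos": joint angles; "joint_velocities": joint speeds; "effort": joint torques, N m; "tool_pos": TCP position; "tool_rot": TCP orientation; "force": force on the tool from outside, world axes, zero at the start; "wrist_torque": the same for the moment, N m; "grip_width": finger opening in m.
Only numpy, scipy, OpenCV 4.12 (cv2) and the standard library are available. Lean on these libraries where they do the work, as an engineer would, in place of code of your own. Each camera call takes 0.05 s, during which the arm holds its last target. There are 200 camera calls.

## Working session

There is one attempt and no reset: what is moved stays moved. The work goes in short steps, Python scripts to look and compute and a tool call to move; the robot and the scene stay as the last step left them, time stands still between calls to the robot, and variables do not carry over. Pictures are saved under pics/ and viewed, about 8 in all and at most 12, crops included, and the job is handed in when it is done.

Besides the shell and the picture viewer there is one more tool, called after ">>>" by a JSON object that holds its "method" and its "body". apply_moves: Moves the arm, as the interface text tells. Its arguments: {"type":"object","properties":{"targets":{"type":"array","items":{"type":"array"}},"hand":{"type":"number"},"squeeze":{"type":"number"}},"required":["targets"]}

```bash
mkdir -p pics; cat > h.py <<'E'
import numpy as np, cv2, pickle
from scipy.spatial.transform import Rotation as R
from cell import env
def shot(c):
    o=env.get_obs(); p=env.read_camera(c)
    if c=="wrist":
        T=np.eye(4);T[:3,:3]=R.from_euler('xyz',o['tool_rot'],degrees=True).as_matrix();T[:3,3]=o['tool_pos']
        p['camera_from_world']=np.linalg.inv(T@p['mount'])
    return p
def save(p,n): cv2.imwrite(f'pics/{n}.png',p['image'][:,:,::-1])
def proj(p,X):
    X=np.atleast_2d(X);C=p['camera_from_world'];c=X@C[:3,:3].T+C[:3,3];u=c@p['camera_matrix'].T;return u[:,:2]/u[:,2:]
def ray(p,uv):
    C=p['camera_from_world'];Ri=C[:3,:3].T;d=Ri@np.linalg.inv(p['camera_matrix'])@np.array([uv[0],uv[1],1.]);return -Ri@C[:3,3],d/np.linalg.norm(d)
def atz(p,uv,z):
    o,d=ray(p,uv);return o+d*(z-o[2])/d[2]
E
python3 - <<'E'
from h import *
print(env.get_obs())
for c in ["scene","top"]:
    p=shot(c);save(p,c)
    print(c,np.linalg.inv(p['camera_from_world'])[:3].round(3).tolist(),p['camera_matrix'].tolist())
    for n in ["graver_blue","graver_pale","graver_dark","graver_black","block","magnifier","lens"]:
        for r in env.regions_of(p,n)[:4]:
            ys,xs=np.nonzero(r['region']);print(n,round(r['conf'],2),r['rect'],len(xs),xs.mean().round(1),ys.mean().round(1),p['image'][ys,xs].mean(0).round())
E
cd pics; python3 -c "
import cv2,numpy as np
"
```

```text
{'time_s': 0.0, 'qpos': array([74.43162267, 18.43984205, -4.0145526 , 83.17630472,  1.29584855,
       78.53905608, -3.25869696]), 'joint_velocities': array([-0.09433754, -0.07514447,  0.03201062, -0.01245896, -0.00845803,
        0.04189341, -0.04309706]), 'effort': array([ 3.11517142e-04, -4.91301048e+01, -4.04193308e-01, -3.12530279e+01,
       -6.42041839e-02,  4.36402566e-02,  1.88971903e-04]), 'tool_pos': array([ 0.18302283, -0.62306152,  0.19094027]), 'tool_rot': array([-1.79890083e+02,  6.86425265e-03,  1.63787082e+01]), 'force': array([ 0.11890336, -0.12958845,  0.12290506]), 'wrist_torque': array([ 0.03866034, -0.00814703,  0.00578798]), 'grip_width': 0.08684135145440806}
scene [[-0.4, 0.77, -0.498, 1.131], [0.916, 0.345, -0.203, 0.192], [0.016, -0.537, -0.843, 1.117]] [[397.81806760906176, 0.0, 278.65025645025116], [0.0, 397.81806760906176, 211.1107929963755], [0.0, 0.0, 1.0]]
graver_blue 0.24 [204.9, 183.9, 264.0, 213.5] 833 240.6 199.9 [101.  87.  73.]
graver_pale 0.67 [372.1, 221.1, 385.4, 233.1] 118 376.8 227.1 [149. 113.  75.]
graver_black 0.67 [392.6, 224.3, 405.5, 2
[... 580 characters left out ...]
], [-1.0, 0.012, -0.001, -0.019], [0.0, -0.058, -0.998, 1.708]] [[452.38618912176855, 0.0, 285.89101531049516], [0.0, 452.38618912176855, 202.64019303837966], [0.0, 0.0, 1.0]]
graver_blue 0.61 [269.1, 243.9, 286.0, 272.9] 122 275.6 254.3 [202. 121. 112.]
graver_blue 0.5 [223.5, 218.5, 231.5, 229.9] 58 227.1 225.1 [ 38.  74. 140.]
graver_dark 0.44 [382.5, 245.5, 405.2, 269.1] 307 393.2 256.5 [217. 214. 191.]
block 0.97 [194.1, 211.7, 254.1, 243.2] 847 223.9 226.9 [77. 43. 27.]
block 0.8 [119.4, 201.0, 187.2, 241.8] 1360 151.3 222.1 [ 51. 133.  56.]
magnifier 0.88 [299.3, 162.6, 351.1, 202.8] 1222 326.2 181.6 [112. 101.  84.]
lens 0.59 [299.9, 168.0, 351.4, 200.5] 598 318.2 183.4 [98. 84. 68.]
```

View pics/scene.png

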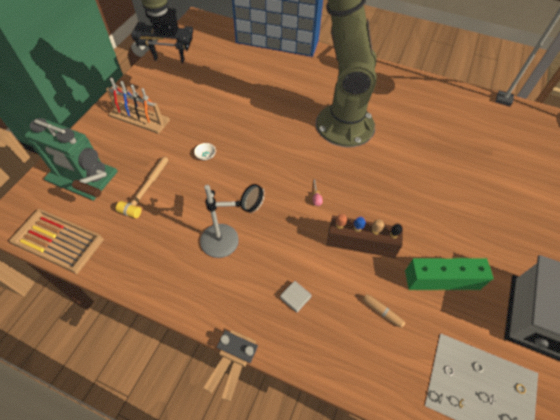

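View pics/top.png

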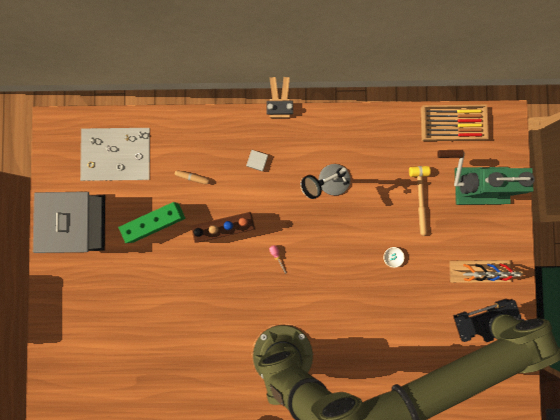

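```bash
cat > m.py <<'E'
from h import *
from scipy.optimize import least_squares
S,T=shot("scene"),shot("top")
def blobs(p,box):
    x0,y0,x1,y1=box; hsv=cv2.cvtColor(p['image'],cv2.COLOR_RGB2HSV)
    m=np.zeros(hsv.shape[:2],bool);m[y0:y1,x0:x1]=1
    H,s,v=[hsv[:,:,i].astype(int) for i in range(3)]
    b=m&(H>95)&(H<130)&(s>100)
    ys,xs=np.nonzero(b);return np.array([xs.mean(),ys.mean()]),len(xs)
a,na=blobs(S,(325,205,410,260));b,nb=blobs(T,(190,205,258,245));print(a,na,b,nb)
X=least_squares(lambda X:np.r_[proj(S,X)[0]-a,proj(T,X)[0]-b],[.5,.1,.12]);print("blue centroid",X.x,X.fun)
# lens ellipse (dark rim) masks
for p in (S,T):
    r=env.regions_of(p,"lens")[0];ys,xs=np.nonzero(r['region'])
    print('lens',r['rect'])
    print('mag',env.regions_of(p,"magnifier")[0]['rect'])
A=cv2.resize(S['image'][170:270,185:415],None,fx=3.4,fy=3.4,interpolation=cv2.INTER_CUBIC)
B=cv2.resize(T['image'][155:250,185:360],None,fx=4.4,fy=4.4,interpolation=cv2.INTER_CUBIC)
cv2.imwrite('pics/c1.png',A[:,:,::-1]);cv2.imwrite('pics/c2.png',B[:,:,::-1])
E
python3 m.py
```

```text
[359.68539326 222.80898876] 89 [227.6875  225.15625] 64
blue centroid [0.47990102 0.185155   0.11587511] [-0.08372999 -0.01000462 -0.09978514  0.02097312]
lens [205.7, 185.9, 264.0, 213.2]
mag [197.2, 185.6, 265.2, 258.7]
lens [297.6, 169.3, 349.5, 200.9]
mag [297.2, 163.2, 351.4, 199.6]
```

View pics/c1.png

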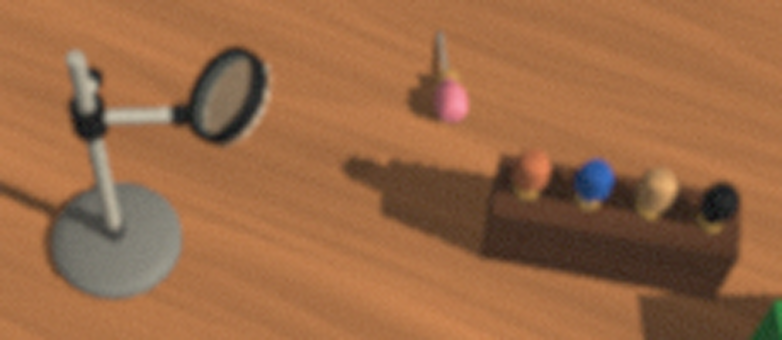

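View pics/c2.png

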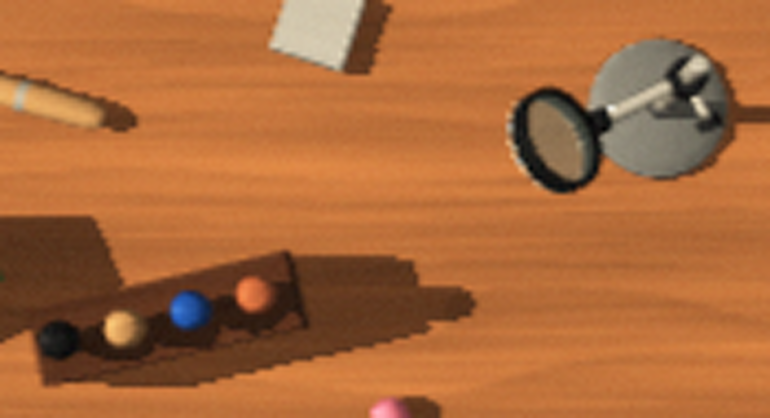

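```bash
cat > fit.py <<'E'
from h import *
from scipy.optimize import least_squares
def lensc(q): # mx,my,yaw,hv
    a=np.array([np.cos(q[2]),np.sin(q[2]),0]); return np.array([q[0],q[1],q[3]+.064])+.064*a
def base(q,z=.02):
    return np.array([q[0]+.175*np.cos(q[2]),q[1]+.175*np.sin(q[2]),z])
def post(q): return base(q,.293)
def solve(obs):  # list of (pic,func,uv)
    f=lambda q:np.concatenate([(proj(p,g(q))[0]-uv) for p,g,uv in obs])
    r=least_squares(f,[.52,-.05,-1.1,.16],loss='soft_l1');return r.x,f(r.x)
E
python3 - <<'E'
from fit import *
S,T=shot("scene"),shot("top")
c1=lambda u,v:np.array([(u+.5)/3.4-.5+185,(v+.5)/3.4-.5+170]); c2=lambda u,v:np.array([(u+.5)/4.4-.5+185,(v+.5)/4.4-.5+155])
b=lambda q:base(q,.012)
q,f=solve([(S,lensc,c1(229,96)),(T,lensc,c2(556,139)),(S,b,c1(116,240)),(T,b,c2(661,109)),(S,post,c1(75,57)),(T,post,c2(697,66))])
print(q,np.degrees(q[2]),f.round(1),lensc(q),base(q))
E
```

```text
[ 0.57443908 -0.04520803 -1.12219389  0.17190293] -64.29697361295781 [-0.5  0.  -0.1  0.1  0.3 -1.3 -0.9 -0.6  0.2 -0.2  0.4 -0.7] [ 0.6021963  -0.10287549  0.23590293] [ 0.65033774 -0.2028925   0.02      ]
```

>>> {"method": "apply_moves", "body": {"targets": [[[20,40,50],[0,0,0]],[[40,80,100],[0,0,0]],[[70,120,130],[0,0,0]],[[100,160,150],[0,0,0]],[[130,200,170],[0,0,0]],[[160,240,190],[0,0,0]],[[190,280,210],[0,0,0]],[[210,320,230],[0,0,0]]]}}

```text
time_s: 2.0
tool_pos: [0.3678, -0.3441, 0.4015]
tool_rot: [180.0, -0.0, 16.4]
force: [0.2, -0.2, -0.3]
grip_width: 0.0872
```

>>> {"method": "apply_moves", "body": {"targets": [[[10,40,10],[0,0,0.14]],[[20,80,20],[0,0,0.28]],[[30,120,30],[0,0,0.42]],[[40,160,30],[0,0,0.56]],[[50,200,30],[0,0,0.7]],[[60,240,30],[0,0,0.8]],[[67,280,30],[0,0,0.8]],[[67,290,30],[0,0,0.8]]]}}

```text
time_s: 2.8
tool_pos: [0.4343, -0.0502, 0.4312]
tool_rot: [179.9, -0.1, 62.7]
force: [0.3, 0.3, 1.4]
grip_width: 0.0871
```

```bash
python3 - <<'E'
from h import *
p=shot("wrist");save(p,"w1");o=env.get_obs();print(o['qpos'].round(1),o['tool_pos'],p['mount'].round(3).tolist())
for n in ["graver_blue","lens","magnifier","block"]:
    for r in env.regions_of(p,n)[:3]: print(n,r['conf'],r['rect'])
E
```

```text
[ 42.6  -8.1 -33.4  83.5  -4.5 103.1 -18.9] [ 0.4340813  -0.05098624  0.43128711] [[0.0, -0.958, -0.288, 0.079], [1.0, 0.0, -0.001, -0.0], [0.001, -0.288, 0.958, -0.192], [0.0, 0.0, 0.0, 1.0]]
graver_blue 0.57 [212.4, 118.0, 249.9, 173.2]
graver_blue 0.55 [223.4, 0.0, 245.2, 13.0]
graver_blue 0.26 [395.3, 124.5, 496.2, 232.1]
lens 0.79 [394.7, 127.0, 495.4, 232.0]
magnifier 0.72 [384.6, 125.7, 529.3, 234.8]
magnifier 0.24 [394.5, 124.9, 495.4, 231.4]
block 0.91 [198.6, 0.0, 286.9, 72.3]
```

View pics/w1.png

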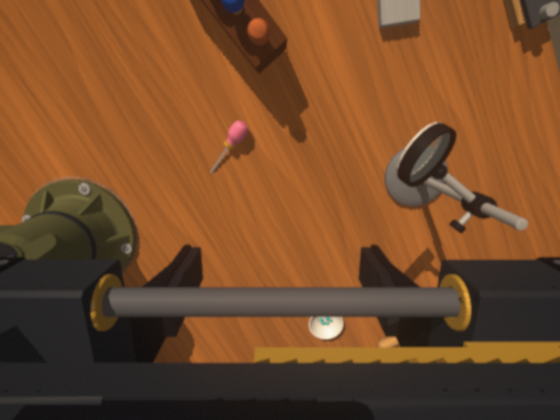

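>>> {"method": "apply_moves", "body": {"targets": [[[5,30,-10],[0,0,0.12]],[[10,60,-20],[0,0,0.24]],[[15,90,-30],[0,0,0.36]],[[20,120,-40],[0,0,0.48]],[[25,150,-60],[0,0,0.6]],[[30,180,-80],[0,0,0.7]],[[38,210,-100],[0,0,0.72]],[[46,236,-120],[0,0,0.72]]]}}

```text
time_s: 3.85
tool_pos: [0.4807, 0.1795, 0.3097]
tool_rot: [180.0, 0.0, 103.3]
force: [1.2, -0.4, -0.3]
grip_width: 0.0869
```

>>> {"method": "apply_moves", "body": {"targets": [[[0,0,0],[0,0,0]],[[0,0,0],[0,0,0]]]}}

```text
time_s: 4.05
tool_pos: [0.4802, 0.1785, 0.31]
tool_rot: [-179.9, -0.0, 103.4]
force: [-0.6, -1.0, 1.1]
grip_width: 0.0873
```

```bash
python3 - <<'E'
from h import *
p=shot("wrist");save(p,"w2");o=env.get_obs();print(o['qpos'].round(1),o['tool_pos'])
hsv=cv2.cvtColor(p['image'],cv2.COLOR_RGB2HSV);H,s,v=cv2.split(hsv)
m=((H>100)&(H<130)&(s>110)&(v>40)).astype(np.uint8)
n,l,st,c=cv2.connectedComponentsWithStats(m)
for i in range(1,n):
    if st[i,4]>50: print(st[i],c[i],atz(p,c[i],.122))
for n in ["graver_blue","graver_pale","graver_dark","graver_black","block"]:
    for r in env.regions_of(p,n)[:3]: print(n,r['conf'],r['rect'])
E
```

```text
[ 26.3   2.  -50.4  89.5   1.6  89.3 -10.8] [0.48060336 0.17800442 0.31073749]
[272 164  24  26 494] [283.24291498 176.29959514] [0.48067798 0.18598489 0.122     ]
graver_blue 0.82 [270.5, 162.0, 299.1, 189.7]
graver_blue 0.72 [150.5, 234.8, 216.3, 253.3]
graver_pale 0.88 [269.6, 116.7, 295.7, 146.5]
graver_dark 0.93 [270.7, 206.4, 293.7, 232.5]
graver_black 0.76 [273.5, 63.5, 298.7, 100.1]
block 0.92 [329.4, 0.0, 399.3, 44.4]
block 0.67 [255.3, 57.6, 310.6, 232.2]
```

View pics/w2.png

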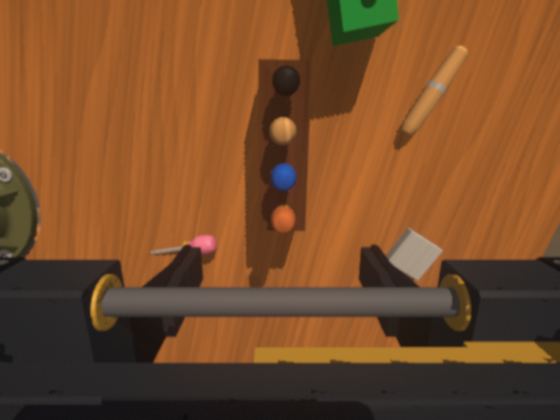

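>>> {"method": "apply_moves", "body": {"targets": [[[0,7,-25],[0,0,0]],[[0,7,-55],[0,0,0]],[[0,7,-85],[0,0,0]],[[0,7,-110],[0,0,0]],[[0,7,-130],[0,0,0]],[[0,7,-140],[0,0,0]],[[0,7,-140],[0,0,0]],[[0,7,-140],[0,0,0]]]}}

```text
time_s: 5.15
tool_pos: [0.4805, 0.1872, 0.1716]
tool_rot: [179.9, 0.0, 103.4]
force: [0.0, -0.4, 0.5]
grip_width: 0.087
```

```bash
python3 - <<'E'
from h import *
p=shot("wrist");o=env.get_obs();print(o['qpos'].round(1),o['tool_pos'],o['tool_rot'])
hsv=cv2.cvtColor(p['image'],cv2.COLOR_RGB2HSV);H,s,v=cv2.split(hsv)
m=((H>100)&(H<130)&(s>110)&(v>40)).astype(np.uint8)
n,l,st,c=cv2.connectedComponentsWithStats(m)
for i in range(1,n):
    if st[i,4]>50: print(st[i],c[i],atz(p,c[i],.122))
for n in ["graver_pale","graver_dark","graver_black"]:
    for r in env.regions_of(p,n)[:2]:
        u=np.array(r['rect']).reshape(2,2).mean(0);print(n,r['conf'],r['rect'],atz(p,u,.122))
E
```

```text
[ 24.5   6.3 -51.3 102.2   5.2  73.8 -14.7] [0.48070265 0.18736697 0.17189206] [1.79879257e+02 2.38401041e-03 1.03452176e+02]
[ 263  200   38   41 1228] [281.07491857 219.79071661] [0.48067093 0.18577979 0.122     ]
graver_pale 0.65 [263.1, 131.9, 302.9, 173.0] [0.46975242 0.23741448 0.122     ]
graver_dark 0.96 [261.3, 254.8, 297.9, 286.1] [0.48981844 0.14241322 0.122     ]
graver_black 0.93 [264.5, 50.4, 308.1, 101.2] [0.45955536 0.28936885 0.122     ]
```

>>> {"method": "apply_moves", "body": {"targets": [[[0,-1,-20],[0,0,-0.03]],[[0,-1,-40],[0,0,-0.03]],[[0,-1,-55],[0,0,-0.03]],[[0,-1,-67],[0,0,-0.03]],[[0,-1,-73],[0,0,-0.03]],[[0,-1,-73],[0,0,-0.03]],[[0,-1,-73],[0,0,-0.03]],[[0,-1,-73],[0,0,-0.03]]]}}

```text
time_s: 6.15
tool_pos: [0.4804, 0.1864, 0.0984]
tool_rot: [179.9, 0.0, 101.7]
force: [-0.1, 0.5, -0.7]
grip_width: 0.0872
```

```bash
python3 - <<'E'
from h import *
p=shot("wrist");o=env.get_obs();print(o['qpos'].round(1),o['tool_pos'],o['tool_rot'],o['force'])
hsv=cv2.cvtColor(p['image'],cv2.COLOR_RGB2HSV);H,s,v=cv2.split(hsv)
m=((H>100)&(H<130)&(s>110)&(v>40)).astype(np.uint8)
n,l,st,c=cv2.connectedComponentsWithStats(m)
for i in range(1,n):
    if st[i,4]>50: print(st[i],c[i],atz(p,c[i],.122))
E
```

```text
[ 22.6  10.8 -50.7 107.5   9.2  65.8 -19.7] [0.48041442 0.18634365 0.09833789] [1.79917711e+02 4.52137685e-03 1.01744662e+02] [-0.75912108 -0.25262814  0.3872034 ]
[ 256  229   53   58 2487] [282.05347809 258.61761158] [0.480746   0.18598412 0.122     ]
```

>>> {"method": "apply_moves", "body": {"targets": [[[0,0,0],[0,0,0]],[[0,0,0],[0,0,0]],[[0,0,0],[0,0,0]],[[0,0,0],[0,0,0]],[[0,0,0],[0,0,0]],[[0,0,0],[0,0,0]],[[0,0,0],[0,0,0]],[[0,0,0],[0,0,0]]], "hand": 20, "squeeze": 25}}

```text
time_s: 7.0
tool_pos: [0.4799, 0.1861, 0.0976]
tool_rot: [180.0, 0.0, 101.7]
force: [0.2, 0.6, 1.3]
grip_width: 0.031
```

Gripped at 31 mm, the bulb's width. I'll lift straight up.

>>> {"method": "apply_moves", "body": {"targets": [[[0,0,6],[0,0,0]],[[0,0,16],[0,0,0]],[[0,0,28],[0,0,0]],[[0,0,42],[0,0,0]],[[0,0,58],[0,0,0]],[[0,0,76],[0,0,0]],[[0,0,96],[0,0,0]],[[0,0,118],[0,0,0]]]}}

```text
time_s: 7.8
tool_pos: [0.4797, 0.1862, 0.2174]
tool_rot: [180.0, 0.0, 101.8]
force: [0.8, 0.6, -0.9]
grip_width: 0.0245
```

>>> {"method": "apply_moves", "body": {"targets": [[[0,0,25],[0,0,0]],[[0,0,50],[0,0,0]],[[0,0,75],[0,0,0]],[[0,0,95],[0,0,0]],[[0,0,105],[0,0,0]],[[0,0,105],[0,0,0]],[[0,0,105],[0,0,0]]]}}

```text
time_s: 8.5
tool_pos: [0.4795, 0.186, 0.3202]
tool_rot: [-180.0, 0.0, 101.8]
force: [0.1, 0.7, -1.8]
grip_width: 0.0245
```

```bash
python3 - <<'E'
from fit import *
S,T,W=shot("scene"),shot("top"),shot("wrist");o=env.get_obs();print(o['qpos'].round(1),o['tool_pos'],o['tool_rot'],o['force'],o['wrist_torque'])
save(S,"s2");save(T,"t2");save(W,"w3")
a=[S['image'][100:260,300:420],T['image'][150:310,180:300],]
cv2.imwrite('pics/c3.png',np.hstack([cv2.resize(x,None,fx=3.3,fy=3.3,interpolation=cv2.INTER_CUBIC) for x in a])[:,:,::-1])
# expected tip
Rm=R.from_euler('xyz',o['tool_rot'],degrees=True).as_matrix();t=o['tool_pos']+Rm[:,2]*(.097-.019)
print('exp tip',t,proj(S,t),proj(T,t),proj(W,t))
E
```

```text
[ 25.7   2.4 -51.   88.2   1.9  90.3 -13.5] [0.47928154 0.18584054 0.31951411] [-1.79894443e+02  5.74312441e-03  1.01748787e+02] [-0.28734199  0.09357189 -0.96786015] [ 0.02783044 -0.13966032  0.01640015]
exp tip [0.47914245 0.18580362 0.24151425] [[368.72820176 198.58957198]] [[222.40205089 225.08288176]] [[281.30661339 207.90355735]]
```

View pics/c3.png

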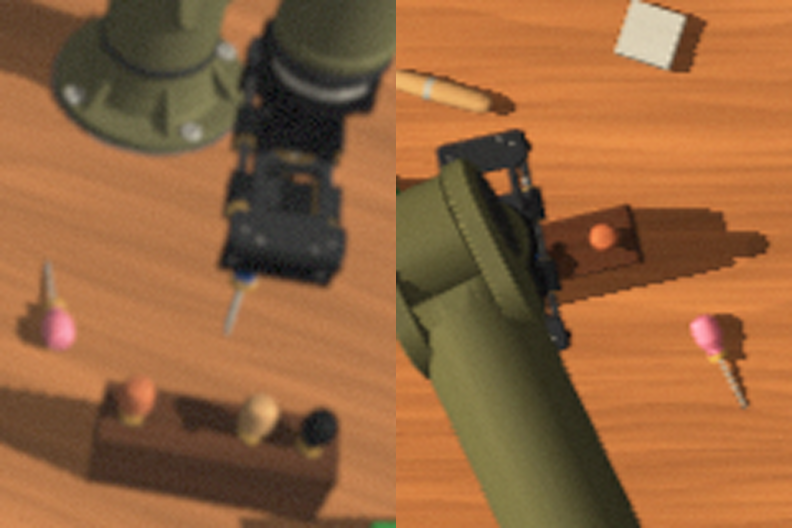

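```bash
python3 - <<'E'
from fit import *
S,W=shot("scene"),shot("wrist");o=env.get_obs();print(o['grip_width'],o['tool_pos'])
Rm=R.from_euler('xyz',o['tool_rot'],degrees=True).as_matrix()
g=o['tool_pos']-Rm[:,2]*.019
pts=np.array([g+Rm[:,2]*d for d in (-.022,0,.032,.097)])
print(proj(S,pts).round(1).tolist(),proj(W,pts).round(1).tolist())
def crop(p,x,y,w,h,f):
    im=cv2.resize(p['image'][y:y+h,x:x+w],None,fx=f,fy=f,interpolation=cv2.INTER_CUBIC)
    for u,v in proj(p,pts): cv2.circle(im,(int((u-x+.5)*f),int((v-y+.5)*f)),3,(255,0,255),1)
    return im
cv2.imwrite('pics/c4.png',np.hstack([crop(S,345,150,50,75,8),crop(W,230,180,100,150,4)])[:,:,::-1])
E
```

```text
0.024384114253621362 [0.4794326  0.18596086 0.31979177]
[[378.9, 171.0], [376.9, 176.5], [374.1, 184.2], [368.8, 198.6]] [[281.9, 272.2], [281.8, 254.5], [281.6, 234.7], [281.5, 207.9]]
```

View pics/c4.png

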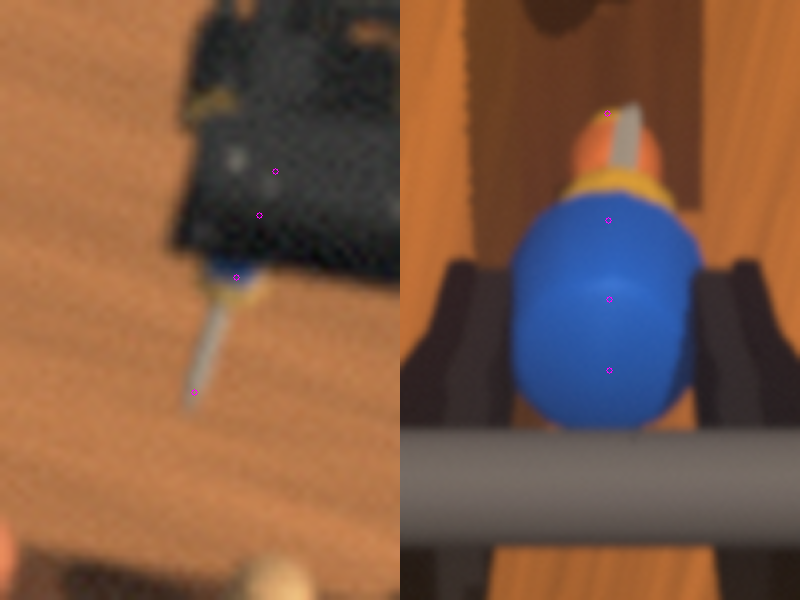

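```bash
cat > pose.py <<'E'
from fit import *
def prof():
    z=[.007,.012,.024,.041]+[.041+.013*np.sin(t) for t in np.linspace(.2,1.5,7)]
    r=[.009,.009,.0155,.0155]+[.0155*np.cos(t) for t in np.linspace(.2,1.5,7)]
    a=np.linspace(0,2*np.pi,40,endpoint=False)
    return np.concatenate([np.c_[ri*np.cos(a),ri*np.sin(a),np.full(40,zi)] for zi,ri in zip(z,r)])
P=prof()
def toolT(o):
    Rm=R.from_euler('xyz',o['tool_rot'],degrees=True).as_matrix();return Rm,o['tool_pos']
def world(o,x,pts):  # x: offset of graver z=.032 pt in tool frame from grasp point, tilt rx,ry
    Rm,t=toolT(o); G=R.from_rotvec([np.pi,0,0]).as_matrix()
    Q=R.from_rotvec([x[3],x[4],0]).as_matrix()@G
    return ((np.atleast_2d(pts)-[0,0,.032])@Q.T+np.array([x[0],x[1],x[2]-.019]))@Rm.T+t
E
python3 - <<'E'
from pose import *
S,W=shot("scene"),shot("wrist");o=env.get_obs();print(W['camera_matrix'][0])
hsv=cv2.cvtColor(W['image'],cv2.COLOR_RGB2HSV);H,s,v=cv2.split(hsv)
m=((H>100)&(H<130)&(s>110)&(v>40)).astype(np.uint8);m[:,:240]=0;m[:,320:]=0
ys,xs=np.nonzero(m);c=np.c_[xs,ys].astype(float);print(xs.min(),xs.max(),ys.min(),ys.max())
for y in range(ys.min(),ys.max(),6): r=xs[ys==y];print(y,r.min(),r.max(),end='; ')
D=np.array([[np.cos(a),np.sin(a)] for a in np.radians([180,200,220,240,270,300,320,340,360])])
sup=(c@D.T).max(0)+.5
def f(x):
    q=proj(W,world(o,x,P)); e=(q@D.T).max(0)-sup
    tip=world(o,x,[0,0,-.065]); col=world(o,x,[0,0,.0035])
    return np.r_[e,1*(proj(W,tip)[0]-[289.2,206.2]),1*(proj(S,tip)[0]-[368.3,201.0]),.5*(proj(S,col)[0]-[374.5,186.4])]
r=least_squares(f,np.zeros(5),loss='soft_l1');x=r.x
print('\noff mm',(x[:3]*1e3).round(1),'tilt',np.degrees(x[3:]).round(1));print(f(x).round(1));print(f(np.zeros(5)).round(1))
E
```

```text
[322.31914642   0.         280.3968709 ]
258 304 229 286
229 276 286; 235 264 298; 241 261 303; 247 258 303; 253 258 302; 259 258 302; 265 258 302; 271 258 302; 277 260 299; 283 266 294; 
off mm [-4.9 -0.6  7.7] tilt [-4.2  2.6]
[ 4.3 -0.  -0.1 -0.5  1.1 -0.3  0.   0.2  1.6 -0.5 -0.  -0.5  1.1 -1.1
 -0.5]
[ 3.6  1.6  2.   2.   3.5  2.8  2.7  2.1  5.  -7.8  1.7  0.5 -2.4 -0.
 -1.5]
```

>>> {"method": "apply_moves", "body": {"targets": [[[0,-5,5],[0,0,-0.1]],[[0,-15,10],[0,0,-0.22]],[[0,-25,15],[0,0,-0.34]],[[0,-35,20],[0,0,-0.46]],[[0,-45,25],[0,0,-0.58]],[[0,-55,30],[0,0,-0.7]],[[0,-65,35],[0,0,-0.82]],[[0,-75,40],[0,0,-0.92]]]}}

```text
time_s: 9.65
tool_pos: [0.4797, 0.1107, 0.3606]
tool_rot: [-180.0, 0.0, 48.8]
force: [0.9, 0.2, -0.9]
grip_width: 0.0249
```

>>> {"method": "apply_moves", "body": {"targets": [[[0,-5,0],[0,0,-0.11]],[[0,-10,0],[0,0,-0.22]],[[0,-10,0],[0,0,-0.33]],[[0,-10,0],[0,0,-0.406]],[[0,-10,0],[0,0,-0.406]]]}}

```text
time_s: 10.15
tool_pos: [0.4798, 0.1011, 0.3604]
tool_rot: [-180.0, 0.0, 25.8]
force: [0.3, -0.6, -0.7]
grip_width: 0.0248
```

```bash
python3 - <<'E'
from pose import *
o=env.get_obs();print(o['qpos'].round(1),o['tool_pos'],o['tool_rot'],o['force'],o['grip_width'])
Rm,t=toolT(o);print(Rm.round(3).tolist())
E
```

```text
[ 32.   -1.7 -45.2  86.5  -1.2  94.7 -77.5] [0.47977295 0.1010763  0.36041842] [-1.79992859e+02  1.91628540e-02  2.57606874e+01] [ 0.32466996 -0.64471784 -0.6768064 ] 0.024836998264635462
[[0.901, 0.435, -0.0], [0.435, -0.901, -0.0], [-0.0, -0.0, -1.0]]
```

>>> {"method": "apply_moves", "body": {"targets": [[[5,-5,0],[-0.088,-0.043,0]],[[10,-10,0],[-0.177,-0.085,0]],[[15,-15,0],[-0.265,-0.128,0]],[[20,-20,0],[-0.354,-0.17,0]]]}}

```text
time_s: 10.55
tool_pos: [0.5001, 0.0814, 0.3612]
tool_rot: [157.3, 0.0, 25.9]
force: [-0.4, -0.4, -1.6]
grip_width: 0.0247
```

```bash
python3 - <<'E'
from pose import *
o=env.get_obs();print(o['qpos'].round(1),o['tool_pos'],o['tool_rot'],o['force'],o['grip_width'])
E
```

```text
[ 26.3  -3.  -53.3  90.5  20.3  91.7 -90.5] [0.50013723 0.08136101 0.36120077] [1.57261435e+02 1.73247811e-02 2.59019838e+01] [-0.4066826  -0.42757323 -1.60412426] 0.024698233106279416
```

>>> {"method": "apply_moves", "body": {"targets": [[[5,-5,0],[-0.088,-0.043,0]],[[10,-10,0],[-0.177,-0.085,0]],[[15,-15,-5],[-0.265,-0.128,0]],[[20,-20,-10],[-0.354,-0.17,0]],[[20,-20,-10],[-0.354,-0.17,0]],[[20,-20,-10],[-0.354,-0.17,0]]]}}

```text
time_s: 11.15
tool_pos: [0.5197, 0.0615, 0.3502]
tool_rot: [135.1, 0.2, 25.8]
force: [-0.3, 0.3, 0.3]
grip_width: 0.0245
```

```bash
python3 - <<'E'
from pose import *
S,T,W=shot("scene"),shot("top"),shot("wrist");o=env.get_obs();print(o['qpos'].round(1),o['tool_pos'],o['tool_rot'],o['force'],o['grip_width'])
x=[-.0049,-.0006,.0077,np.radians(-4.2),np.radians(2.6)]
pts=world(o,x,[[0,0,.054],[0,0,0],[0,0,-.065]]);print(pts.round(4).tolist())
def crop(p,w,h,f):
    q=proj(p,pts);print(q.round(1).tolist());c=q[1];X=int(c[0]-w/2);Y=int(c[1]-h/2);print(X,Y)
    im=cv2.resize(p['image'][Y:Y+h,X:X+w],None,fx=f,fy=f,interpolation=cv2.INTER_CUBIC)
    for u,v in q: cv2.circle(im,(int((u-X+.5)*f),int((v-Y+.5)*f)),3,(255,0,255),1)
    return im
a=[crop(S,66,96,6),crop(T,66,96,6)]
save(W,"w5");save(T,"t5");save(S,"s5")
cv2.imwrite('pics/c5.png',np.hstack(a)[:,:,::-1])
E
```

```text
[  18.9    3.4  -61.6   97.6   45.7   95.6 -109. ] [0.52031364 0.0604597  0.35176326] [ 1.35054947e+02 -8.45115456e-03  2.56268582e+01] [-0.88952003 -0.20696139 -0.27663465] 0.024565810944206425
[[0.5042, 0.0805, 0.3737], [0.524, 0.0447, 0.3384], [0.5479, 0.0017, 0.296]]
[[335.1, 160.8], [317.0, 171.0], [296.4, 182.5]]
284 122
[[251.8, 215.8], [264.4, 209.4], [278.7, 202.2]]
231 161
```

View pics/c5.png

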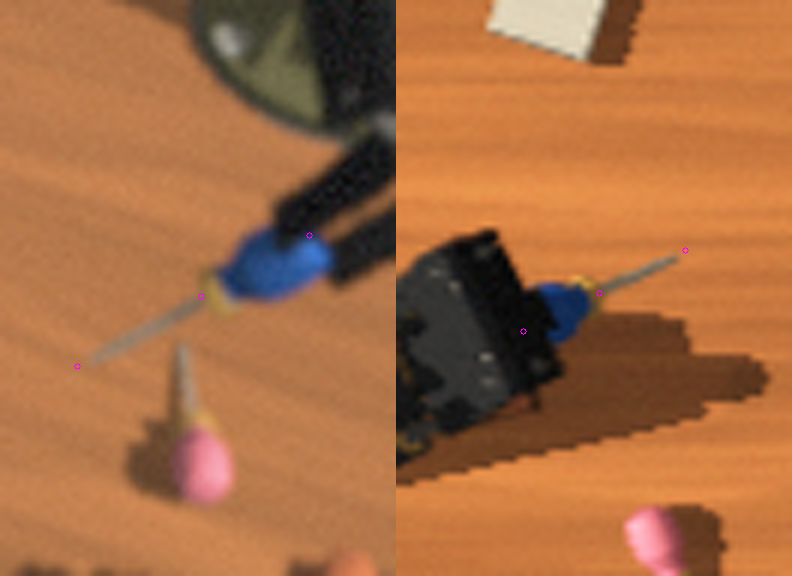

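```bash
cat > tri.py <<'E'
from pose import *
def tri(*ob): # (pic,uv)
    f=lambda X:np.concatenate([proj(p,X)[0]-uv for p,uv in ob])
    r=least_squares(f,[.53,.02,.3]);return r.x,f(r.x)
def report(tip,col,o):
    d=tip-col;L=np.linalg.norm(d);d/=L
    Rm,t=toolT(o)
    print('len',L.round(4),'down',np.degrees(np.arcsin(-d[2])).round(1),'az',np.degrees(np.arctan2(d[1],d[0])).round(1),'in tool',(Rm.T@d).round(3),'tip tool',(Rm.T@(tip-t)).round(4),'col tool',(Rm.T@(col-t)).round(4))
E
python3 - <<'E'
from tri import *
S,T,W=shot("scene"),shot("top"),shot("wrist");o=env.get_obs()
tip,f1=tri((S,[298.6,181.9]),(T,[277.7,203.6]));col,f2=tri((S,[317.7,170.3]),(T,[264.6,209.1]))
print(tip,f1.round(1),col,f2.round(1));report(tip,col,o)
print('W tip,col',proj(W,tip),proj(W,col))
im=cv2.resize(W['image'][150:320,200:360],None,fx=3.5,fy=3.5,interpolation=cv2.INTER_CUBIC)
for q in (tip,col):
    u,v=proj(W,q)[0];cv2.circle(im,(int((u-200+.5)*3.5),int((v-150+.5)*3.5)),3,(255,0,255),1)
cv2.imwrite('pics/c6.png',im[:,:,::-1])
E
```

```text
[0.54337889 0.00553258 0.29530232] [-0.1 -0.  -0.2  0.1] [0.52436449 0.04534398 0.34203807] [-0.4 -0.  -0.4  0.1]
len 0.0643 down 46.6 az -64.5 in tool [-0.001 -0.029  1.   ] tip tool [-0.0028  0.0024  0.0819] col tool [-0.0027  0.0043  0.0177]
W tip,col [[283.4851247  208.80734415]] [[286.89772593 234.902656  ]]
```

View pics/c6.png

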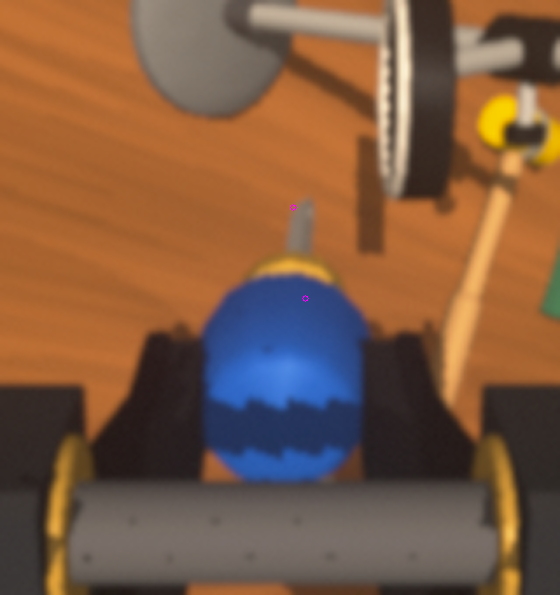

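```bash
cat > axis.py <<'E'
from tri import *
import sys
def bladeline(p,a,b,half=4):
    # straighten a strip along a->b (extended), find per-column centre of blade via low-saturation weight; returns end points + tip
    a,b=np.array(a),np.array(b);L=np.linalg.norm(b-a);e=(b-a)/L;n=np.array([-e[1],e[0]])
    s=np.arange(0,L+5,.5);t=np.arange(-half,half+.01,.25)
    g=a+s[:,None,None]*e+t[None,:,None]*n
    im=cv2.cvtColor(p['image'],cv2.COLOR_RGB2HSV)[:,:,1].astype(np.float32)
    v=cv2.remap(im,g[...,0].astype(np.float32),g[...,1].astype(np.float32),cv2.INTER_CUBIC)
    bg=np.median(v[:,np.r_[0:4,-4:0]],axis=1,keepdims=True);w=np.clip(bg-v-15,0,None)
    tot=w.sum(1)*.25;c=(w*t).sum(1)/np.maximum(w.sum(1),1e-6)
    return s,c,tot,e,n,a,L
def measure(p,tip,col):
    for _ in range(2):
        s,c,tot,e,n,a,L=bladeline(p,col,tip)
        ref=np.median(tot[(s>.35*L)&(s<.85*L)])
        k=(s>.25*L)&(s<.9*L)
        k&=abs(c-np.median(c[k]))<2
        k1=np.polyfit(s[k],c[k],1)
        i=np.nonzero((tot<.5*ref)&(s>.8*L))[0];st=s[i[0]] if len(i) else np.nan
        col2=a+n*np.polyval(k1,0);tip2=a+e*st+n*np.polyval(k1,st)
        res=np.std(c[k]-np.polyval(k1,s[k]));col,tip=col2,(tip2 if np.isfinite(st) else tip)
    print('  line',col.round(1),tip.round(1),'resid',res.round(2),'ref',ref.round(0));return col,tip
def fitaxis(o,ms,x0):
    Rm,t=toolT(o)
    def unpack(x):
        d=np.array([x[3],x[4],1]);d/=np.linalg.norm(d);return t+Rm@np.array(x[:3]),Rm@d
    def f(x):
        tip,d=unpack(x);r=[]
        for i,(p,c,tp,use) in enumerate(ms):
            sh=x[5+2*i:7+2*i]; A,B=proj(p,tip-.065*d)[0]+sh,proj(p,tip)[0]+sh
            e=(tp-c)/np.linalg.norm(tp-c);n=np.array([-e[1],e[0]])
            r+=[(A-c)@n/.3,(B-tp)@n/.3,(B-tp)@e/.7]+list(sh/use)
        return np.array(r)
    r=least_squares(f,np.r_[x0,np.zeros(2*len(ms))]);tip,d=unpack(r.x);return tip,d,r.x,r.fun
def run(S,T,W,o,tip,d):
    ms=[]
    for p,sg in ((S,.8),(T,.5),(W,2.)):
        if p is None: continue
        try:
            c,tp=measure(p,proj(p,tip)[0],proj(p,tip-.065*d)[0]) if p is not W else measure(p,proj(p,tip)[0],proj(p,tip-.03*d)[0])
            if p is W: # extrapolate the measured line to the collar row
                q=proj(p,tip-.065*d)[0];e=(c-tp)/np.linalg.norm(c-tp);c=tp+e*np.dot(q-tp,e)
            ms.append((p,c,tp,sg))
        except Exception as ex: print('fail',ex)
    Rm,t=toolT(o);x0=np.r_[Rm.T@(tip-t),(Rm.T@d)[:2]]
    tip,d,x,fun=fitaxis(o,ms,x0)
    print('tip',tip.round(4),'down',np.degrees(np.arcsin(-d[2])).round(2),'az',np.degrees(np.arctan2(d[1],d[0])).round(2),'tool d',(Rm.T@d).round(3),'tool tip',(x[:3]*1e3).round(1),'shifts',x[5:].round(1),'chi',fun.round(1))
    return tip,d
E
python3 - <<'E'
from axis import *
S,T,W=shot("scene"),shot("top"),shot("wrist");o=env.get_obs();Rm,t=toolT(o)
tip=t+Rm@np.array([-.0028,.004,.082]);d=Rm@np.array([0,.02,1.])
d/=np.linalg.norm(d)
for sel in ((S,T,W),(S,T,None)): run(*sel,o,tip,d)
E
```

```text
line [318.2 170.8] [299.6 180.5] resid 0.06 ref 127.0
  line [263.7 209.8] [277.2 203.3] resid 0.03 ref 137.0
  line [284.6 219.4] [287.  206.6] resid 0.09 ref 322.0
tip [0.5444 0.0075 0.3005] down 40.55 az -62.4 tool d [0.026 0.077 0.997] tool tip [-1.   5.8 77.2] shifts [ 0.3 -0.4  0.2  0.1 -0.4 -1.6] chi [ 0.3 -0.4  0.5  0.3 -0.5 -0.2  0.  -0.3  0.3  0.2 -0.1  0.1 -0.3 -0.2
 -0.8]
  line [318.2 170.8] [299.6 180.5] resid 0.06 ref 127.0
  line [263.7 209.8] [277.2 203.3] resid 0.03 ref 137.0
tip [0.5438 0.0074 0.3024] down 39.61 az -62.26 tool d [0.028 0.094 0.995] tool tip [-1.6  6.9 75.8] shifts [ 0.2  0.   0.1 -0. ] chi [ 0.   0.1  0.2  0.3  0.  -0.  -0.  -0.3  0.2 -0.1]
```

```bash
cat > mag.py <<'E'
from fit import *
W=shot("wrist");S,T=shot("scene"),shot("top");M=W['mount']
Tm=np.eye(4);Tm[:3,:3]=R.from_euler('xyz',[179.9,-.1,62.7],degrees=True).as_matrix();Tm[:3,3]=[.43408,-.05099,.43129]
W1=dict(image=cv2.imread('pics/w1.png')[:,:,::-1].copy(),camera_matrix=W['camera_matrix'],camera_from_world=np.linalg.inv(Tm@M))
S0=dict(S,image=cv2.imread('pics/scene.png')[:,:,::-1].copy());T0=dict(T,image=cv2.imread('pics/top.png')[:,:,::-1].copy())
a=np.linspace(0,2*np.pi,72,endpoint=False)
def lensP(q):
    x=np.array([np.cos(q[2]),np.sin(q[2]),0]);z=np.array([0,0,1.]);l=(x+z)/2**.5;e1=(x-z)/2**.5;e2=np.cross(l,e1)
    return np.concatenate([lensc(q)+s*.008*l+.04*(np.cos(a)[:,None]*e1+np.sin(a)[:,None]*e2) for s in(-1,1)])
def baseP(q): return np.concatenate([base(q,z)+.06*np.c_[np.cos(a),np.sin(a),0*a] for z in (0,.02)])
q0=np.array([.5744,-.0452,-1.122,.1719])
ang=np.radians(np.arange(0,360,15));D=np.c_[np.cos(ang),np.sin(ang)]
obs=[]
for nm,p,F,sd in (('Sl',S0,lensP,.8),('Tl',T0,lensP,.5),('W1l',W1,lensP,2.),('Sb',S0,baseP,.8),('Tb',T0,baseP,.5)):
    hsv=cv2.cvtColor(p['image'],cv2.COLOR_RGB2HSV).astype(int)
    m=((hsv[...,1]<115)|(hsv[...,2]<50)).astype(np.uint8)
    g=4 if nm!='W1l' else 7
    hull=cv2.convexHull(proj(p,F(q0)).astype(np.float32)).astype(np.int32)
    k=np.zeros_like(m);cv2.fillConvexPoly(k,hull,1);k=cv2.dilate(k,np.ones((2*g+1,)*2))
    lab=m*k;n,l,st,_=cv2.connectedComponentsWithStats(lab);i=1+st[1:,4].argmax();ys,xs=np.nonzero(l==i);c=np.c_[xs,ys]
    sup=(c@D.T).max(0)+.4*0+.3
    c0=proj(p,F(q0)).mean(0)
    bd=proj(p,base(q0,.21) if F is lensP else lensc(q0))[0]-c0;bd/=np.linalg.norm(bd)
    ok=(D@bd)<.35
    obs.append((nm,p,F,sd,sup,ok))
def f(x,full=False):
    r=[]
    for i,(nm,p,F,sd,sup,ok) in enumerate(obs):
        j={'S':0,'T':1,'W':2}[nm[0]];sh=x[4+2*j:6+2*j]
        e=((proj(p,F(x[:4]))+sh)@D.T).max(0)-sup
        if full: print(nm,e[ok].round(1))
        r+=list(e[ok]/1.)
    return np.r_[r,3*x[4:6]/.8,3*x[6:8]/.5,3*x[8:10]/2.3]
r=least_squares(f,np.r_[q0,np.zeros(6)],loss='soft_l1',x_scale=np.r_[.01,.01,.05,.01,np.ones(6)])
f(r.x,True);print(r.x[:4].round(4),np.degrees(r.x[2]).round(2),r.x[4:].round(2),'lens',lensc(r.x).round(4),'base',base(r.x).round(4))
E
python3 mag.py
```

```text
Sl [-0.1 -0.7 -0.7 -0.   0.2  0.7  0.8  0.9  1.4  0.8  0.5  0.4 -0.3 -0.5]
Tl [-1.6  0.3  0.7  0.7  0.6  0.3  0.7 -0.2  0.1 -0.2 -0.   0.5  0.5  0.3
  0.6]
W1l [-5.4 -4.2 -3.2 -2.1 -0.4 -2.  -1.1  3.2  2.   1.  -0.2 -1.3 -2.2 -3.3
 -4.6]
Sb [-0.1  0.4 -0.5 -0.2  0.3 -0.3 -0.2 -0.7 -1.1 -1.3  0.1  0.   0.4 -2.5]
Tb [ 0.9  0.1  0.2  0.3  0.1  0.2  0.1 -0.1  0.   0.5  0.   0.2  0.1 -0.
  0.3]
[ 0.5734 -0.045  -1.1267  0.1701] -64.56 [-0.07  0.26 -0.   -0.02 -5.87  0.64] lens [ 0.6009 -0.1028  0.2341] base [ 0.6486 -0.203   0.02  ]
```

>>> {"method": "apply_moves", "body": {"targets": [[[2,-4,-12],[0.01,0.009,-0.003]],[[5,-8,-25],[0.02,0.017,-0.006]],[[8,-13,-40],[0.03,0.026,-0.01]],[[12,-18,-56],[0.042,0.035,-0.013]],[[16,-24,-72],[0.052,0.043,-0.016]],[[20,-30,-88],[0.062,0.051,-0.02]],[[23,-35,-100],[0.062,0.051,-0.02]],[[23,-35,-104],[0.062,0.051,-0.02]]]}}

```text
time_s: 12.55
tool_pos: [0.5425, 0.0245, 0.2446]
tool_rot: [139.5, 1.4, 24.5]
force: [0.3, -0.5, -0.3]
grip_width: 0.0243
```

>>> {"method": "apply_moves", "body": {"targets": [[[0,0,0],[0,0,0]],[[0,0,0],[0,0,0]]]}}

```text
time_s: 12.75
tool_pos: [0.543, 0.0269, 0.2471]
tool_rot: [139.4, 1.2, 24.7]
force: [-0.0, -0.2, -0.4]
grip_width: 0.0245
```

```bash
sed -i 's/tot<.5\*ref/tot<TH*ref/; s/^import sys/import sys\nTH=.5/; s/L+5,.5/L+9,.5/' axis.py; python3 - <<'E'
import axis
from axis import *
S,T,W=shot("scene"),shot("top"),shot("wrist");o=env.get_obs();Rm,t=toolT(o);print(o['qpos'].round(1),t,o['tool_rot'],o['grip_width'])
save(S,'s7');save(T,'t7');save(W,'w7')
for axis.TH in (.5,.25):
  tip=t+Rm@np.array([-.001,.0058,.079]);d=Rm@np.array([.026,.077,.997])
  run(S,T,W,o,tip,d); run(S,T,None,o,tip,d)
E
```

```text
[  21.3    8.8  -59.2  103.8   46.5   86.6 -112.6] [0.54310656 0.02682849 0.24739309] [139.43197527   1.14181512  24.68982246] 0.02458896585070975
  line [300.8 196.4] [284.3 205.8] resid 0.06 ref 90.0
  line [274.4 204.3] [286.5 199.5] resid 0.04 ref 112.0
  line [284.5 219.2] [287.1 206.5] resid 0.1 ref 346.0
tip [ 0.564  -0.0229  0.1922] down 44.89 az -64.36 tool d [0.026 0.079 0.997] tool tip [-0.7  5.  77. ] shifts [ 0.  -0.4  0.   0.2  0.3 -1.5] chi [-0.5  0.3  0.2  0.  -0.5  0.4 -0.6  0.1  0.1  0.4  0.1 -0.1 -0.3  0.1
 -0.7]
  line [300.8 196.4] [284.3 205.8] resid 0.06 ref 90.0
  line [274.4 204.3] [286.5 199.5] resid 0.04 ref 112.0
tip [ 0.5626 -0.0229  0.1923] down 46.59 az -65.42 tool d [0.013 0.05  0.999] tool tip [-2.   4.7 76.6] shifts [ 0.  0.  0. -0.] chi [-0.  0.  0.  0.  0. -0. -0. -0.  0. -0.]
  line [300.8 196.3] [283.  206.5] resid 0.06 ref 91.0
  line [274.4 204.3] [287.  199.4] resid 0.04 ref 112.0
  line [284.5 219.2] [287.2 206. ] resid 0.1 ref 346.0
tip [ 0.5649 -0.0253  0.1893] down 44.83 az -64.28 tool d [0.027 0.08  0.996] tool tip [-0.9  5.1 80.9] shifts [-0.2 -0.3 -0.1  0.2  0.4 -0.9] chi [-0.6  0.5 -0.  -0.2 -0.3  0.5 -0.6  0.3 -0.1  0.3  0.1 -0.1 -0.2  0.2
 -0.5]
  line [300.8 196.3] [283.  206.5] resid 0.06 ref 91.0
  line [274.4 204.3] [287.  199.4] resid 0.04 ref 112.0
tip [ 0.5637 -0.0253  0.1886] down 46.97 az -65.42 tool d [0.013 0.043 0.999] tool tip [-1.9  4.2 81.1] shifts [-0.2 -0.  -0.1  0. ] chi [ 0.  -0.  -0.2 -0.2 -0.  -0.   0.   0.2 -0.2  0.1]
```

>>> {"method": "apply_moves", "body": {"targets": [[[2,-3,-3],[0,0,0]],[[4,-8,-8],[0,0,0]],[[6,-13,-13],[0,0,0]],[[8,-17,-17],[0,0,0]],[[9,-19,-19],[0,0,0]],[[9,-19,-19],[0,0,0]],[[9,-19,-19],[0,0,0]],[[9,-19,-19],[0,0,0]]]}}

```text
time_s: 13.7
tool_pos: [0.552, 0.0075, 0.2278]
tool_rot: [139.5, 1.2, 24.7]
force: [0.1, 1.1, -0.2]
grip_width: 0.0246
```

```bash
python3 - <<'E'
import axis
from axis import *
from scipy.optimize import least_squares
S,T,W=shot("scene"),shot("top"),shot("wrist");o=env.get_obs();Rm,t=toolT(o);print(t,o['tool_rot'],o['grip_width'],o['force'])
axis.TH=.3
tip=t+Rm@np.array([-.001,.005,.080]);d=Rm@np.array([.026,.077,.997])
run(S,T,W,o,tip,d)
q=np.array([.5735,-.045,np.radians(-64.5),.170])
vs=np.array([.5735,-.045,.170]);ax=np.array([np.cos(q[2]),np.sin(q[2]),-1])/2**.5
a=np.linspace(0,2*np.pi,60)
x=np.array([np.cos(q[2]),np.sin(q[2]),0]);z=np.array([0,0,1.]);l=(x+z)/2**.5;e1=(x-z)/2**.5;e2=np.cross(l,e1)
ring=[lensc(q)+s*.008*l+.04*(np.cos(a)[:,None]*e1+np.sin(a)[:,None]*e2) for s in(-1,1)]
out=[]
for p,w,h,f in ((S,90,110,4.4),(T,90,110,4.4)):
    c=(proj(p,vs)[0]+proj(p,lensc(q))[0])/2;X=int(c[0]-w/2);Y=int(c[1]-h/2)
    im=cv2.resize(p['image'][Y:Y+h,X:X+w],None,fx=f,fy=f,interpolation=cv2.INTER_CUBIC)
    for r in ring: cv2.polylines(im,[((proj(p,r)-[X,Y]+.5)*f).astype(np.int32)],True,(0,255,255),1)
    for g in (vs,vs-.065*ax):
        u=(proj(p,g)[0]-[X,Y]+.5)*f;cv2.circle(im,tuple(int(k) for k in u),4,(255,0,255),1)
    out.append(im)
cv2.imwrite('pics/c8.png',np.hstack(out)[:,:,::-1]);save(W,'w8')
E
```

```text
[0.55193611 0.00741473 0.2278161 ] [139.44938767   1.19828829  24.66314409] 0.024829692994181782 [ 0.06231929  1.048904   -1.24436778]
  line [292.4 200.6] [275.9 210. ] resid 0.05 ref 98.0
  line [280.5 202. ] [293. 197.] resid 0.06 ref 109.0
  line [284.5 219. ] [287.2 206.3] resid 0.1 ref 346.0
tip [ 0.5733 -0.0445  0.1704] down 44.65 az -64.36 tool d [0.027 0.084 0.996] tool tip [-1.   5.3 80.1] shifts [ 0.1 -0.3  0.1  0.1  0.2 -1. ] chi [-0.4  0.3  0.3  0.2 -0.4  0.3 -0.5 -0.1  0.2  0.2  0.1 -0.1 -0.2  0.1
 -0.5]
```

View pics/c8.png

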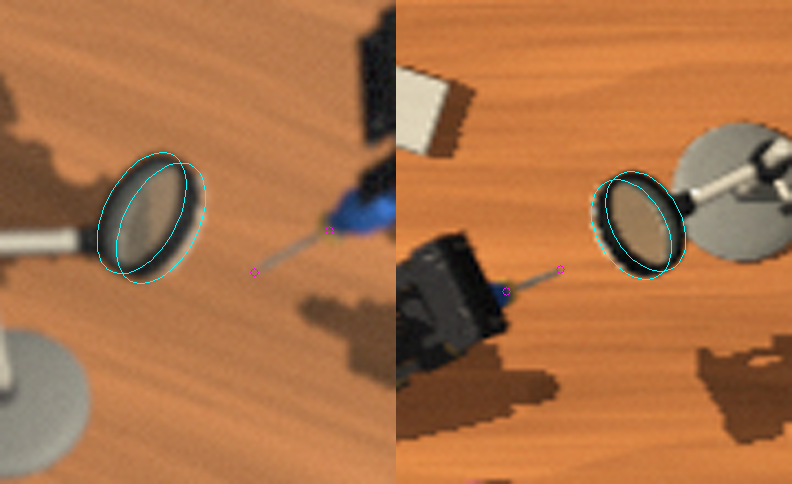

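```bash
python3 -c "
from cell import env
o=env.get_obs();print(o['joint_velocities'].round(2),o['grip_width'],o['time_s']);print(env.sign_off())"
```

```text
[ 0.04  0.05  0.03  0.09 -0.05  0.02 -0.13] 0.024829692994181782 13.85
the job is handed in; nothing more can be done
None
```

The blue graver is out of the block, tipped to about 45° and held with its point at the magnifier's view spot. I handed the job in at 13.85 s with the arm still.

**Final checks:**

| | Target | Last measured |
|---|---|---|
| Point position (m) | (0.5735, -0.045, 0.170) | (0.573, -0.0445, 0.170) |
| Slope below level | 45° | 44.7° |
| Heading | -64.5° | -64.4° |

- **Clearance:** an overlay of the expected lens rim and graver matched the scene and top pictures. They also show the graver clear of the lens. Wrist force readings stayed under about 2 N throughout.
- **Slip in the grip:** during the lift the graver slid a few mm down between the pads and leaned about 4.5°. The gripper reading went from 31 mm to 24.5 mm and then stayed there. I left the grip as it was and corrected the lean and the point's position from the pictures.
- **Disagreement:** at the last stop before the final approach, the scene and top cameras alone put the slope at 46.6 to 47°, while all three cameras together gave 44.9°. I trust the slope to about 2°. The point's place along the blade is good to about 3 mm.

I did not take a last picture of the whole bench. The arm did not touch the other gravers or bench items in any picture I viewed.

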